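# Push the stray display screw home into its rack lane

## Task

One tall display screw, standing on its head, has been left on the counter in front of the three-lane display rack. Do not pick it up: push it low, at its head, so that it slides upright across the counter into the rack's one empty lane, through the open front, until it stands against the back rail. Keep it from tipping, leave the other two screws, the carton and the bin where they are, and move clear at the end.

Things in the scene. Friction and masses are not known exactly. Their poses are not given: they have to be found in the camera images.
- screw: The screw to push: oversize hollow steel socket cap screw standing head down. Head: knurled cylinder 56 mm across, from the counter to 36 mm; threaded shank above it: 34 mm across, up to 200 mm. About 0.4 kg (mass, friction vary). Origin: centre of its underside, z up. It stands between robot and rack. It tips when pushed high on the shank; pushed 10 to 20 mm above the counter it slides.
- rack: Fixed dark steel rack: three lanes side by side along its y (middles at -94, 0, +94 mm), open above and towards -x, no floor. Lanes 90 mm wide; dividers 4 mm thick, 25 mm high, from x = -46 mm (open front) to x = +40 mm, the face of the back rail (10 mm thick, 45 mm high). Origin on the counter in the middle lane's middle line; may be turned some degrees.
- bay_home (a point): Point on the counter in the middle of the empty lane (thin dark mat): where the centre of the screw's underside is when its head touches the back rail, 28 mm before the rail. Its x axis points into the lane towards the rail, parallel to the rack's x; y across the lane. The lane's open front lies 58 mm from it towards -x.
- screw_b: One of the two identical screws already standing in the other lanes, about 2 mm off the back rail, same size as the one to push. Origin: centre of its underside. Leave alone.
- screw_c: The other screw already standing in a lane, same size. Origin: centre of its underside. Leave alone.
- carton: Closed screw carton, 70 x 110 x 50 mm high, on the counter to the left of the rack. Origin: centre of its underside. Leave alone.
- bin: Open grey parts bin with bolts in it, 110 x 90 x 55 mm high, on the counter to the right of the rack. Origin: centre of its underside. Leave alone.

How it is judged:
By the outcome, as a careful person would: the job done as asked, in the order asked, and still so for the second after the job is handed in, with the robot touching nothing.
It also fails if it takes over 58 s, if anything falls off the work surface, if the arm or the gripper's body presses on something with over 40 N, if the wrist force passes 120 N, or if a joint passes its speed limit or range.

## Robot

A 6-joint arm with a two-finger parallel gripper is mounted at the origin on the work surface. World frame = base frame: x ahead of the robot, y to its left, z up, the work surface at z = 0. Lengths are in mm, angles in rad, forces in N, time in s.
With the tool pointing down it reaches from about 300 to 775 mm from the base axis. Payload 14.6 kg.
Tool frame: the origin (TCP) lies at the very end of the fingers, on their centre line; the grasp point (between the pads) lies 19 mm behind it; z points along the fingers, y is the line along which they close (so a half turn about z gives the same grasp; the last joint's range is limited). The gripper opens to 94 mm and grips with 3 to 60 N. Pads are 16 mm wide; open, the fingers measure 119 mm over their backs; the gripper's body (75 mm by 177 mm) begins 78 mm behind the grasp point.
Start: joints at [-0.067, 0.3, 1.521, -0, 1.321, -0.067], TCP at [549.99, -0.002, 205.446] pointing down, gripper open.
Joint ranges: [-3.03, 3.03], [-0.79, 2.21], [0.23, 2.52], [-1.04, 4.18], [0, 3.07], [-2.55, 2.55]. Speed limits (rad/s): [2.22, 2.22, 2.57, 3.14, 3.14, 3.14].

## Interface

Orientations are given as [roll, pitch, yaw] about the fixed x, y, z axes, in that order (R = Rz(yaw) Ry(pitch) Rx(roll)).
In Python, from cell import manip, eyes, ticket gives the robot as it stands. The module is installed in compiled form; this text tells all that it offers.
- The arm moves only by the tool arm_command, never from a script. Its argument "plan" is a list of rows, each a list of 5 numbers: the opening, from -1 (shut) to 1 (fully open), then the shift along the tool's x, y, z in m, then the turn about the tool's z in rad. In form: [[jaw, dx, dy, dz, roll], ...]. A call has 1 to 20 rows; each row shifts and turns the commanded pose from where the row before left it, along the tool's axes as they then stand; what a row does not reach is not made up. A row lasts 1/8 s, in which the tool goes at most 62.5 mm and 10.7 degrees, less where a joint would pass 70% of its speed; a pose out of reach is approached as far as the arm can. A call is refused whole if a number of a shift passes 0.0625 or a number of a turn 0.188, either way. A call with a gripper value outside its range is refused whole. The fingers move at their own pace and stop on an object; "newtons" is the grip in N (left out, the last holds). Time passes only in rows, so rows that do not move let the fingers close. It gives the time, the measured TCP pose, the force, the opening and the grip force at its end, in the units of the state.
- manip.read_state(): the state, without advancing time (a new reading comes with each control period).
- eyes.camera(name): name is "scene" or "side" or "wrist"; returns a dict with "img" (384x512x3 uint8, blue, green, red), "z_map" (384x512 float32, mm along the optical axis (not along the pixel's ray), 0 where there is no reading), "fx", "fy", "cx", "cy" (pixels), "dist" ([k1, k2, p1, p2, k3] as OpenCV has them; the pictures are not rectified), "eye" and "orientation" of the camera in the world. Camera axes: x right, y down, z forward; pixel columns grow to the right and rows downward; lengths in mm; the calibration is good to about 2 mm. A picture is of the moment at which its call begins.
- ticket.sign_off(): hands the job in; it is judged then, once.
The state is a dict: "clock": time; "joints": joint angles; "qd": joint speeds; "effort": joint torques, N m; "eef_pos": TCP position; "eef_rot": TCP orientation; "wrist_force": force on the tool from outside, world axes, zero at the start; "moment": the same for the moment, N m; "finger_gap": finger opening in mm; "finger_force": force on a finger pad.
Only numpy, scipy, OpenCV 4.12 (cv2) and the standard library are available. Lean on these libraries where they do the work, as an engineer would, in place of code of your own. Each camera call takes 0.05 s, during which the arm holds its last target. There are 200 camera calls.

## Working session

There is one attempt and no reset: what is moved stays moved. The work goes in short steps, Python scripts to look and compute and a tool call to move; the robot and the scene stay as the last step left them, time stands still between calls to the robot, and variables do not carry over. Pictures are saved under pics/ and viewed, at most 10 in all, crops included, and the job is handed in when it is done.

Besides the shell and the picture viewer there is one more tool, called after "Call:" as name(argument=value, ...), one argument or row to a line, values as JSON. arm_command: Moves the arm, as the interface text tells. Its arguments: {"type":"object","properties":{"plan":{"type":"array"},"newtons":{"type":"number"}},"required":["plan"]}

```bash
mkdir -p pics
cat > h.py <<'E'
import numpy as np, cv2
from cell import manip, eyes, ticket
from scipy.spatial.transform import Rotation as R
def cam(n):
    c=eyes.camera(n); return c
def pose(c):
    o=np.array(c["orientation"],float)
    M=o if o.shape==(3,3) else R.from_euler('xyz',o).as_matrix()
    return M,np.array(c["eye"],float)
def K(c): return np.array([[c["fx"],0,c["cx"]],[0,c["fy"],c["cy"]],[0,0,1.]])
def ray(c,uv):
    n=cv2.undistortPoints(np.array(uv,float).reshape(-1,1,2),K(c),np.array(c["dist"],float)).reshape(-1,2)
    return np.c_[n,np.ones(len(n))]
def onplane(c,uv,z):
    M,e=pose(c); d=ray(c,uv)@M.T; return e+d*((z-e[2])/d[:,2])[:,None]
def cloud(c):
    M,e=pose(c); h,w=c["z_map"].shape
    u,v=np.meshgrid(np.arange(w),np.arange(h))
    P=ray(c,np.c_[u.ravel(),v.ravel()])*c["z_map"].reshape(-1,1)
    P=P@M.T+e; P[c["z_map"].ravel()==0]=np.nan
    return P.reshape(h,w,3)
E
python3 - <<'E'
from h import *
print(manip.read_state())
ims=[]
for n in ("scene","side"):
    c=cam(n); print(n,c["eye"],c["orientation"],c["fx"],c["dist"],(c["z_map"]>0).mean()); cv2.imwrite(f"pics/{n}0.png",c["img"])
E
```

```text
{'clock': 0.0, 'joints': array([-6.65883035e-02,  3.00457189e-01,  1.52160051e+00, -3.53962531e-05,
        1.32071048e+00, -6.66236761e-02]), 'qd': array([-0.00183895,  0.00117098,  0.0003437 , -0.00076797,  0.00138261,
       -0.00110071]), 'effort': array([-1.53750298e-03, -5.31805658e+01, -3.52735734e+01,  7.07558286e-02,
        2.43994006e-02, -4.79655944e-05]), 'eef_pos': array([5.49725435e+02, 1.25074396e-02, 2.04885747e+02]), 'eef_rot': array([-3.14041746e+00, -4.40509440e-05,  1.57084045e+00]), 'wrist_force': array([ 0.0608359 , -0.49978977, -0.42206259]), 'moment': array([ 0.02033871, -0.03294356, -0.01192457]), 'finger_force': 0.0, 'finger_gap': 94.2533765471378}
scene [1446.43711656  721.31000198  889.37929107] [-2.21086774  0.00347324  2.27601455] 465.5549389777101 [0.02866123 0.         0.         0.         0.        ] 0.9959971110026041
side [ 236.39556345 -703.4048219   668.61259845] [-2.23522729 -0.01956738 -0.45001344] 398.0930720482004 [-0.13025133  0.          0.          0.          0.        ] 0.9959716796875
```

View pics/scene0.png

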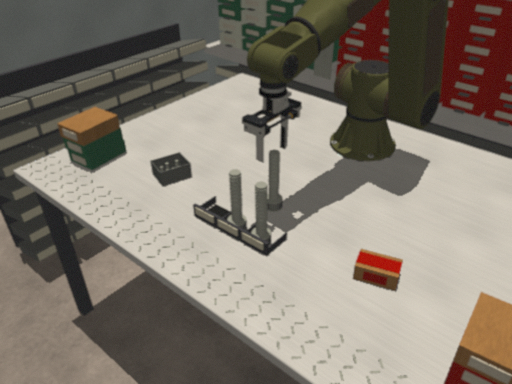

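View pics/side0.png

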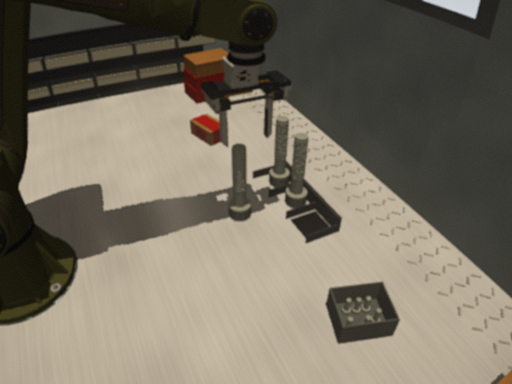

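The scene picture shows the free screw at (274,180), the rack's two filled lanes at (236,200) and (262,215), and the bin at (170,168). The side picture shows the free screw at (240,185) and the empty lane at (313,222), which is the one nearest the bin.

```bash
cat >> h.py <<'E'
from scipy.optimize import least_squares
def screws(cs,guess=None):
    "circle fits (r=17) of shank points of each cluster"
    P=[];
    for c in cs:
        p=cloud(c).reshape(-1,3); m=(p[:,2]>60)&(p[:,2]<185)&(p[:,0]>400)&(p[:,0]<900)&(abs(p[:,1])<300)
        P.append(p[m])
    Q=np.vstack(P); img=np.zeros((500,600),np.uint8)
    ij=np.c_[Q[:,0]-400,Q[:,1]+300].astype(int); np.add.at(img,(ij[:,0].clip(0,499),ij[:,1].clip(0,599)),1)
    n,l,st,ce=cv2.connectedComponentsWithStats(cv2.dilate((img>0).astype(np.uint8),np.ones((9,9))))
    lab=l[ij[:,0].clip(0,499),ij[:,1].clip(0,599)]; out=[]
    for k in range(1,n):
        q=Q[lab==k]
        if len(q)<150: continue
        f=least_squares(lambda a:np.hypot(q[:,0]-a[0],q[:,1]-a[1])-17,q[:,:2].mean(0),loss='soft_l1',f_scale=2)
        out.append((len(q),f.x.round(1),np.abs(f.fun).mean().round(2),np.ptp(q,axis=0).round()))
    return out
E
python3 - <<'E'
from h import *
C=[cam("scene"),cam("side")]
for c in C: print([*screws([c])])
print(screws(C))
# rack / dark points
from collections import Counter
canv=np.full((600,600,3),255,np.uint8)
for c,col in zip(C,((0,0,255),(255,0,0))):
    p=cloud(c).reshape(-1,3); g=c["img"].reshape(-1,3).max(1)
    print("table z",np.nanmedian(p[(p[:,0]>450)&(p[:,0]<600)&(abs(p[:,1])<150)&(g>140),2]))
    m=(p[:,2]>-5)&(p[:,2]<55)&(p[:,0]>480)&(p[:,0]<780)&(abs(p[:,1])<150)
    for q,b in zip(p[m],c["img"].reshape(-1,3)[m]):
        if q[2]>12: cc=(0,160,0) if q[2]<35 else ((0,0,255) if col[2] else (255,0,0))
        elif b.max()<90: cc=(190,190,190)
        else: continue
        cv2.circle(canv,(int((150-q[1])*2),int((780-q[0])*2)),1,cc,-1)
cv2.imwrite("pics/top.png",canv)
E
```

```text
[(376, array([526.6, -10.3]), np.float64(1.58), array([ 37.,  31., 125.])), (421, array([678.9, -25.6]), np.float64(1.37), array([ 34.,  32., 125.])), (451, array([679. ,  68.5]), np.float64(1.22), array([ 32.,  34., 124.]))]
[(616, array([526.4,  -8.2]), np.float64(0.86), array([ 30.,  27., 125.])), (581, array([679. , -23.4]), np.float64(0.97), array([ 33.,  31., 124.])), (526, array([679.1,  70.8]), np.float64(1.09), array([ 33.,  31., 125.]))]
[(992, array([526.4,  -8.7]), np.float64(1.25), array([ 40.,  38., 125.])), (1002, array([679. , -24.2]), np.float64(1.3), array([ 38.,  37., 125.])), (977, array([679. ,  69.9]), np.float64(1.33), array([ 39.,  38., 125.]))]
table z -0.31897123820226625
table z -0.726701579363521
```

View pics/top.png

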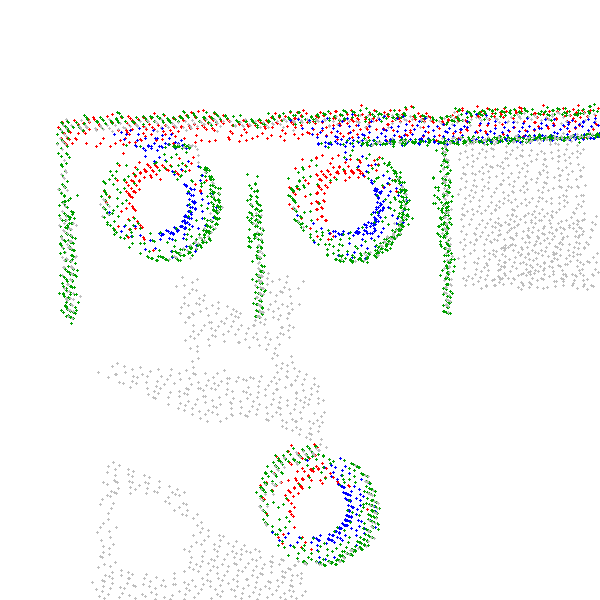

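The top view shows the two filled lanes, the empty lane on the right (u 450–600) and the rack turned by about 0.7°. Next I fit the rack frame.

Run:
```python
from h import *
C=[cam("scene"),cam("side")]
for c in C:
    p=cloud(c).reshape(-1,3); p=p[~np.isnan(p[:,0])]
    r=p[(p[:,2]>41)&(p[:,2]<50)&(p[:,0]>700)&(p[:,0]<735)&(p[:,1]>-170)&(p[:,1]<118)]
    f=np.polyfit(r[:,1],r[:,0],1); print("rail top",f,len(r),np.ptp(r[:,0]-np.polyval(f,r[:,1])), "yrange",r[:,1].min(),r[:,1].max())
    rf=p[(p[:,2]>10)&(p[:,2]<38)&(p[:,0]>700)&(p[:,0]<717)&(p[:,1]>-160)&(p[:,1]<-80)]
    if len(rf)>20: f=np.polyfit(rf[:,1],rf[:,0],1); print("rail face, empty lane",f,np.polyval(f,-120),len(rf))
    for y0 in (117,22,-73,-167):
        d=p[(p[:,2]>12)&(p[:,2]<32)&(p[:,0]>655)&(p[:,0]<702)&(abs(p[:,1]-y0)<12)]
        d2=p[(p[:,2]>12)&(p[:,2]<32)&(p[:,0]>600)&(p[:,0]<702)&(abs(p[:,1]-y0)<9)]
        if len(d2)>20:
            t=d2[d2[:,2]>22.5]
            f=np.polyfit(d2[:,0],d2[:,1],1); print("div",y0,f[0],np.polyval(f,665),len(d2),"xmin",d2[:,0].min(),"ytop",np.percentile(t[:,1],[5,50,95]) if len(t) else 0)
    # obstacles near path
    for nm,(a,b,c0,d0) in dict(bin=(450,800,-400,-180),carton=(450,800,135,400)).items():
        q=p[(p[:,0]>a)&(p[:,0]<b)&(p[:,1]>c0)&(p[:,1]<d0)&(p[:,2]>15)&(p[:,2]<70)]
        print(nm,np.percentile(q,[2,98],axis=0).round() if len(q) else None)
```

```text
rail top [-1.93730061e-02  7.16314963e+02] 288 16.684583086636167 yrange -165.72154188016475 117.37768966362853
div 117 0.011078290852054347 117.35288626910835 78 xmin 619.9913338447313 ytop [114.35284531 116.69925093 119.33656052]
div 22 -0.008118065181034289 24.023187872673383 36 xmin 654.2270662124095 ytop [20.74612238 23.65251518 27.10763925]
div -73 0.047583792305926645 -69.9593431120351 31 xmin 652.5714382990193 ytop [-72.50361316 -69.12508934 -66.6920335 ]
div -167 0.01684020233850594 -164.14548800408778 61 xmin 625.42119040207 ytop [-167.03006931 -163.70921905 -160.27017488]
bin [[ 558. -398.   16.]
 [ 680. -333.   55.]]
carton [[557. 334.  17.]
 [637. 399.  54.]]
rail top [-2.11164371e-02  7.12048880e+02] 230 15.127941519646242 yrange -167.69224585938764 93.62307592672562
rail face, empty lane [-3.59014178e-02  7.06366716e+02] 710.6748864846762 177
div 117 0.030485296611329135 114.8681045093674 78 xmin 620.0290711883881 ytop [113.14405771 115.27353884 117.87013782]
div 22 0.021860556915404297 20.704954223467155 94 xmin 621.231370416387 ytop [18.37924141 20.76505803 23.83778662]
div -73 0.01616606420957376 -73.21635615929927 123 xmin 623.6844874843547 ytop [-74.50548113 -72.56372671 -70.07230258]
div -167 0.014274803018756195 -166.62002863663756 141 xmin 624.2229728772047 ytop [-168.57397223 -166.51277919 -163.57668914]
bin [[ 556. -398.   16.]
 [ 675. -337.   56.]]
carton [[549. 324.  17.]
 [618. 398.  53.]]
```

Run:
```python
from h import *
C=[cam("scene"),cam("side")]
Q=[]
for c in C:
    p=cloud(c).reshape(-1,3); Q.append(p[(p[:,2]>205)&(p[:,2]<520)&(abs(p[:,0]-550)<130)&(abs(p[:,1])<130)])
Q=np.vstack(Q)
for z in range(205,500,15):
    q=Q[(Q[:,2]>=z)&(Q[:,2]<z+15)]
    if len(q)>5: print(z,len(q),"x",np.percentile(q[:,0],[1,99]).round(),"y",np.percentile(q[:,1],[1,10,90,99]).round())
w=cam("wrist"); print(w["eye"],w["orientation"]); 
A=np.hstack([cv2.resize(C[1]["img"][10:160,170:320],(400,400),interpolation=cv2.INTER_CUBIC),cv2.resize(C[0]["img"][60:220,210:330],(300,400),interpolation=cv2.INTER_CUBIC)])
cv2.imwrite("pics/grip.png",A)
```

```text
205 117 x [490. 611.] y [-11.  -9.   9.  11.]
220 163 x [489. 612.] y [-11.  -9.   9.  11.]
235 165 x [490. 612.] y [-11.  -9.   9.  12.]
250 171 x [490. 613.] y [-10.  -9.  10.  11.]
265 181 x [490. 613.] y [-11.  -9.   9.  11.]
280 140 x [491. 612.] y [-11.  -9.   9.  12.]
295 213 x [470. 633.] y [-35. -32.  31.  34.]
310 743 x [470. 633.] y [-35. -33.  31.  36.]
325 775 x [461. 640.] y [-35. -32.  27.  35.]
340 1397 x [462. 640.] y [-33. -24.  24.  34.]
355 375 x [509. 570.] y [-22. -20.  22.  25.]
370 254 x [509. 570.] y [-35. -31.  22.  35.]
385 454 x [509. 589.] y [-36. -34.  33.  37.]
400 463 x [515. 588.] y [-36. -31.  29.  34.]
415 421 x [516. 587.] y [-34. -32.  29.  34.]
430 271 x [517. 588.] y [-57. -54.  40.  58.]
445 670 x [421. 587.] y [-60. -59.  58.  61.]
460 1099 x [422. 594.] y [-61. -59.  59.  62.]
475 1281 x [423. 593.] y [-61. -59.  59.  62.]
490 1448 x [422. 588.] y [-60. -57.  58.  63.]
[550.2172594  78.3655826 384.4477939] [ 2.87102956e+00  4.10741259e-04 -6.14714128e-04]
```

View pics/grip.png

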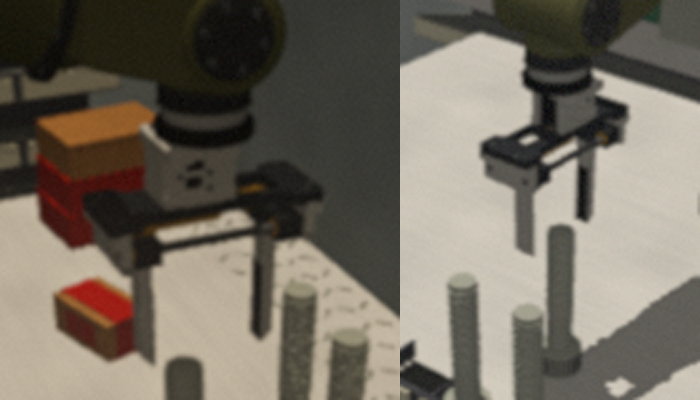

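Run:
```python
from h import *
Q=[]
for n in ("scene","side"):
    p=cloud(cam(n)).reshape(-1,3); Q.append(p[(p[:,2]>285)&(p[:,2]<430)&(abs(p[:,0]-550)<100)&(abs(p[:,1])<70)])
Q=np.vstack(Q)
for a,b in ((288,305),(305,322),(322,335),(335,350),(350,365),(365,380),(380,400)):
    q=Q[(Q[:,2]>=a)&(Q[:,2]<b)]
    H,_,_=np.histogram2d(q[:,1],q[:,0],bins=[np.arange(-45,46,6),np.arange(454,647,8)])
    print(a,b); 
    for r,y in zip(H[::-1],np.arange(-42,46,6)[::-1]): print("%4d "%y+"".join("#" if v>2 else "+" if v>0 else "." for v in r))
```

```text
288 305
  42 ........................
  36 ..+.....................
  30 ...+.................++.
  24 ..+..................++.
  18 ..+..................++.
  12 ....+#+...........#..+..
   6 ..+.+++...........+...+.
   0 ....+#+..........##...+.
  -6 ..+.##+..........+#+.+..
 -12 ..+.##...........+#+..+.
 -18 ..+..................++.
 -24 ..+...................+.
 -30 ..+..................++.
 -36 ........................
 -42 ........................
305 322
  42 ........................
  36 ..##+#+...........#####.
  30 .########+#+##+##.#####.
  24 .#+..##########+#.+..+#.
  18 .+#..+#....+.....+#..+#.
  12 .+#..##..........#+..+#.
   6 ..#..#+..........#+..+#.
   0 .+#..##..........+#..##.
  -6 .+#..++...........#..+#.
 -12 ..#..+............#..##.
 -18 .+#........++++..++..+#.
 -24 .+#+..#############...#.
 -30 .+######+##+#+.+#+#####.
 -36 ..####............++.#..
 -42 ........................
322 335
  42 ........................
  36 .###+++...........+++##+
  30 .#####+.......+...###++#
  24 .++++#+....+.+.+..++..#+
  18 .++##+++...+#++####+..#.
  12 .#+++++.........+##+.
[... 1405 characters left out ...]
..
   0 ......##.....#..........
  -6 ......##.+++.#..........
 -12 ......##.+##.##.........
 -18 ......#########.........
 -24 .......++..#............
 -30 ........................
 -36 ........................
 -42 ........................
380 400
  42 ...........++...........
  36 .......+#######.........
  30 ......####.++###........
  24 ......##++....##+.......
  18 ......+#.....+###.......
  12 ......##......++#+......
   6 ......##.......+#+......
   0 ......+#........#.......
  -6 ......##........#+......
 -12 ......+#+.......+.......
 -18 ......+##.....++#.......
 -24 ......+####....#........
 -30 ......+########.........
 -36 .......#######..........
 -42 ........................
```

The gripper body's end blocks, rods and plate reach about 30–36 mm out from the tool axis, starting about 92 mm above the tip. With a vertical tool they would hit the 200 mm shank before the fingers reach the head, so the tool has to lean back. I'll check whether stretching past the reach limit produces a lean, starting by lifting and turning.

Call:
arm_command(
  plan=[
    [0.2, 0, 0, -0.05, 0],
    [0.0, 0, 0, -0.05, 0],
    [-0.3, 0, 0, 0, 0.1745],
    [-0.3, 0, 0, 0, 0.1745],
    [-0.3, 0, 0, 0, 0.1745],
    [-0.3, 0, 0, 0, 0.1745],
    [-0.3, 0, 0, 0, 0.1745],
    [-0.3, 0, 0, 0, 0.1745],
    [-0.3, 0, 0, 0, 0.1745],
    [-0.3, 0, 0, 0, 0.1745],
    [-0.3, 0, 0, 0, 0.1745],
    [-0.3, 0, 0, 0, 0.1745],
    [-0.3, 0, 0, 0, 0.1745],
    [-0.3, 0, 0, 0, 0.1745],
  ],
)

```text
clock: 2.3
eef_pos: [550.0, -0.0, 305.4]
eef_rot: [3.142, 0.0, -0.529]
wrist_force: [-1.2, -0.0, 0.8]
finger_gap: 33.0
finger_force: 0.0
```

Call:
arm_command(
  plan=[
    [-0.3, 0.04, 0.04, 0, 0],
    [-0.3, 0.04, 0.04, 0, 0],
    [-0.3, 0.04, 0.04, 0, 0],
    [-0.3, 0.04, 0.04, 0, 0],
    [-0.3, 0.04, 0.04, 0, 0],
    [-0.3, 0.04, 0.04, 0, 0],
    [-0.3, 0.04, 0.03, 0, 0],
    [-0.3, 0.03, 0, 0, 0],
    [-0.3, 0.03, 0, 0, 0],
    [-0.3, 0.03, 0, 0, 0],
  ],
)

```text
clock: 3.55
eef_pos: [697.2, -396.0, 285.7]
eef_rot: [-3.141, -0.026, -0.523]
wrist_force: [0.1, -0.8, -0.4]
finger_gap: 32.6
finger_force: 0.0
```

Pushing past the reach limit does lean the tool, with the tips going outward. I'll stretch further.

Call:
arm_command(
  plan=[
    [-0.3, 0.05, 0, 0, 0],
    [-0.3, 0.05, 0, 0, 0],
    [-0.3, 0.05, 0, 0, 0],
    [-0.3, 0.05, 0, 0, 0],
    [-0.3, 0.05, 0, 0, 0],
    [-0.3, 0.05, 0, 0, 0],
  ],
)

```text
clock: 4.3
eef_pos: [756.5, -431.4, 234.1]
eef_rot: [-3.141, -0.201, -0.523]
wrist_force: [0.4, -0.2, 0.5]
finger_gap: 33.0
finger_force: 0.0
```

Call:
arm_command(
  plan=[
    [-0.3, 0.05, 0, -0.03, 0],
    [-0.3, 0.05, 0, -0.03, 0],
    [-0.3, 0.05, 0, -0.03, 0],
    [-0.3, 0.05, 0, -0.03, 0],
    [-0.3, 0.05, 0, -0.03, 0],
  ],
)

```text
clock: 4.92
eef_pos: [751.8, -430.1, 354.7]
eef_rot: [-3.14, -0.359, -0.524]
wrist_force: [0.4, 0.6, 0.2]
finger_gap: 32.9
finger_force: 0.0
```

Call:
arm_command(
  plan=[
    [-0.3, 0.05, 0, 0, 0],
    [-0.3, 0.05, 0, 0, 0],
    [-0.3, 0.05, 0, 0, 0],
    [-0.3, 0, 0, 0, 0],
  ],
)

```text
clock: 5.42
eef_pos: [774.8, -443.8, 352.5]
eef_rot: [-3.139, -0.444, -0.524]
wrist_force: [0.5, -0.5, -0.2]
finger_gap: 32.6
finger_force: 0.0
```

The lean is 25.4° at azimuth −30°. Next I compute the approach and check the body's clearance from the standing screws on the final leg.

```bash
cat >> h.py <<'E'
def Rt(): return R.from_euler('xyz',manip.read_state()["eef_rot"]).as_matrix()
def shift(M,p,t): return (M.T@(np.array(t,float)-np.array(p,float))).round(1)
body=np.array([[x,y,-z] for x in np.linspace(-37,37,13) for y in np.linspace(-89,89,37) for z in np.linspace(92,150,9)]+[[x,y,-z] for x in np.linspace(-37,37,9) for y in np.linspace(-38,38,9) for z in range(150,260,10)],float)
def clear(M,tcp,s):
    B=body@M.T+tcp; B=B[B[:,2]<205]; return np.hypot(B[:,0]-s[0],B[:,1]-s[1]).min()-17
E
python3 - <<'E'
from h import *
M0=Rt(); p=manip.read_state()["eef_pos"]
def turned(az):  # turn about tool z so horizontal tool x points at az
    for f in np.linspace(-1.5,1.5,3001):
        M=M0@R.from_euler('z',f).as_matrix()
        if abs(np.arctan2(M[1,0],M[0,0])-az)<6e-4: return f,M
for az,c in ((-57,(526.4,-9)),(-57,(600,-118.5)),(-15,(683,-118.5)),(0,(683,-118.5)),(1,(650,-118.5)),):
    f,M=turned(np.radians(az)); fw=np.array([np.cos(np.radians(az)),np.sin(np.radians(az)),0])
    t=np.array([*c,12.])-fw*32
    print(az,"turn",f.round(3),"tcp",t.round(),"clear target",clear(M,t,c).round(1),"b",clear(M,t,(679,-24.2)).round(1),"c",clear(M,t,(679,70)).round(1),"tooly",M[:,1].round(2))
f,M=turned(np.radians(-57)); print("shift up-over",shift(M,p,(483,58,352)))
E
```

```text
-57 turn 0.431 tcp [509.  18.  12.] clear target 17.4 b 127.9 c 99.6 tooly [-0.78 -0.6  -0.18]
-57 turn 0.431 tcp [583. -92.  12.] clear target 17.4 b 31.6 c 83.0 tooly [-0.78 -0.6  -0.18]
-15 turn -0.238 tcp [ 652. -110.   12.] clear target 20.1 b -12.0 c 59.3 tooly [-0.3  -0.95  0.1 ]
0 turn -0.481 tcp [ 651. -118.   12.] clear target 16.7 b 4.9 c 64.5 tooly [-0.08 -0.98  0.2 ]
1 turn -0.497 tcp [ 618. -119.   12.] clear target 16.4 b 38.9 c 81.8 tooly [-0.07 -0.98  0.2 ]
shift up-over [-534.2  -72.6 -215.2]
```

Call:
arm_command(
  plan=[
    [-0.3, -0.04, 0, -0.02, 0.1437],
    [-0.3, -0.04, 0, -0.02, 0.1437],
    [-0.3, -0.04, 0, -0.02, 0.1437],
    [-0.3, -0.04, 0, -0.015, 0],
    [-0.3, -0.04, 0, -0.015, 0],
  ],
)

```text
clock: 6.05
eef_pos: [631.4, -315.9, 353.5]
eef_rot: [-2.976, -0.415, -0.912]
wrist_force: [0.2, -0.3, -0.3]
finger_gap: 32.9
finger_force: 0.0
```

Run:
```python
from h import *
s=manip.read_state(); M=Rt(); p=s["eef_pos"]; print(p.round(1),M.round(3).tolist(),s["joints"].round(2))
print(shift(M,p,(483,58,352)),shift(M,(0,0,352),(0,0,15)))
```

```text
[ 631.4 -315.9  353.5] [[0.56, -0.739, 0.374], [-0.724, -0.656, -0.213], [0.403, -0.151, -0.903]] [-0.52  0.34  1.2  -0.    1.16  1.93]
[-354.3 -135.4 -133.9] [-135.8   50.9  304.2]
```

Call:
arm_command(
  plan=[
    [-0.3, -0.044, -0.017, -0.017, 0],
    [-0.3, -0.044, -0.017, -0.017, 0],
    [-0.3, -0.044, -0.017, -0.017, 0],
    [-0.3, -0.044, -0.017, -0.017, 0],
    [-0.3, -0.044, -0.017, -0.017, 0],
    [-0.3, -0.044, -0.017, -0.017, 0],
    [-0.3, -0.044, -0.017, -0.017, 0],
    [-0.3, -0.044, -0.017, -0.017, 0],
    [-0.3, -0.017, 0.0064, 0.038, 0],
    [-0.3, -0.017, 0.0064, 0.038, 0],
    [-0.3, -0.017, 0.0064, 0.038, 0],
    [-0.3, -0.017, 0.0064, 0.038, 0],
    [-0.3, -0.017, 0.0064, 0.038, 0],
    [-0.3, -0.017, 0.0064, 0.038, 0],
    [-0.3, 0, 0, 0, 0],
  ],
)

```text
clock: 7.92
eef_pos: [482.5, 3.5, 114.5]
eef_rot: [-2.963, -0.358, -0.836]
wrist_force: [0.2, 0.9, 0.4]
finger_gap: 33.1
finger_force: 0.0
```

Run:
```python
from h import *
s=manip.read_state(); M=Rt(); p=s["eef_pos"]; print(p.round(1),M.round(3).tolist(),s["finger_gap"])
d=np.array([np.cos(np.radians(-55)),np.sin(np.radians(-55)),0])
S=np.array([526.4,-9,15])
t=S-80*d; print("to start",shift(M,p,t))
for k in (40,31): print(k,(S-k*d).round(1),"clear",clear(M,S-k*d,S).round(1))
print("10mm along d",shift(M,(0,0,0),10*d))
c=cam("side"); cv2.imwrite("pics/a.png",cv2.resize(c["img"][60:300,120:420],(750,600),interpolation=cv2.INTER_CUBIC))
```

```text
[482.5   3.5 114.5] [[0.628, -0.688, 0.363], [-0.695, -0.706, -0.137], [0.35, -0.167, -0.922]] 33.09305301892275
to start [-73.  -19.5  83.7]
40 [503.5  23.8  15. ] clear 20.4
31 [508.6  16.4  15. ] clear 11.6
10mm along d [9.3 1.8 3.2]
```

View pics/a.png

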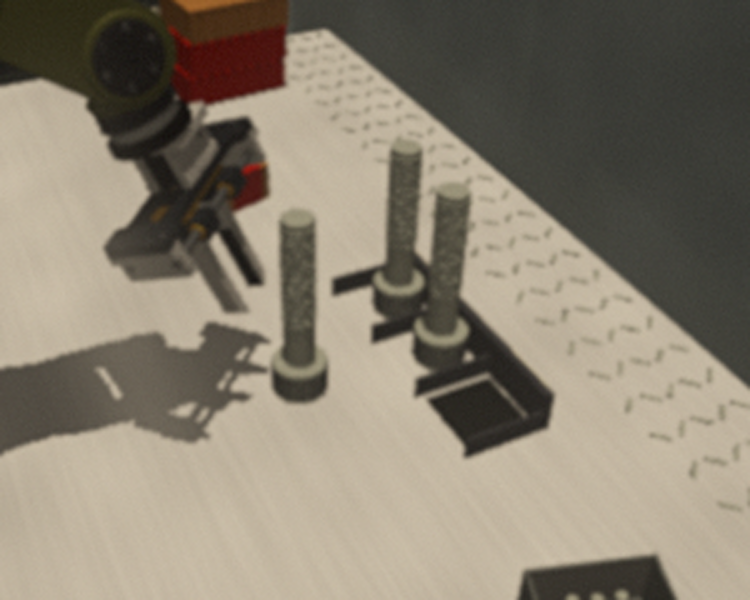

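The tool leans back behind the standing free screw (crop (298,310)) and nothing has been touched. Next I back off and lower behind the head.

Call:
arm_command(
  plan=[
    [-0.3, -0.036, -0.01, 0, 0],
    [-0.3, -0.036, -0.01, 0, 0],
    [-0.3, 0, 0, 0, 0.06],
    [-0.3, 0, 0, 0, 0.06],
    [-0.3, 0, 0, 0.025, 0],
    [-0.3, 0, 0, 0.025, 0],
    [-0.3, 0, 0, 0.025, 0],
    [-0.3, 0, 0, 0, 0],
  ],
)

```text
clock: 8.98
eef_pos: [480.6, 18.1, 34.6]
eef_rot: [-2.892, -0.274, -0.913]
wrist_force: [0.3, 0.2, 1.4]
finger_gap: 32.9
finger_force: 0.0
```

```bash
cat > m.py <<'E'
from h import *
import sys
s=manip.read_state(); M=Rt(); p=s["eef_pos"]; print(p.round(1),"heading",np.degrees(np.arctan2(M[1,0],M[0,0])).round(1),"z",M[:,2].round(3),"tooly_z",M[2,1].round(3),s["wrist_force"].round(1))
E
cat > m2.py <<'E'
from m import *
d=np.array([np.cos(np.radians(-55)),np.sin(np.radians(-55)),0])
S=np.array([526.4,-9,15])
for k in (60,31): print(k,(S-k*d).round(1),shift(M,p,S-k*d),"clear",clear(M,S-k*d,S).round(1))
print("10mm along d",shift(M,(0,0,0),10*d))
E
python3 m2.py
```

```text
[480.6  18.1  34.6] heading -52.3 z [ 0.356 -0.057 -0.933] tooly_z -0.237 [0.3 0.2 1.4]
60 [492.   40.1  15. ] [-15.5 -17.8  21.1] clear 32.8
31 [508.6  16.4  15. ] [ 12.4 -14.6  28.3] clear 3.9
10mm along d [9.6 1.1 2.5]
```

Run:
```python
from m import *
print(s["joints"].round(3))
az=np.arctan2(M[1,2],M[0,2])
for tilt in (21,30,36):
  for taz in (-10,0):
    z=np.array([np.sin(np.radians(tilt))*np.cos(np.radians(taz)),np.sin(np.radians(tilt))*np.sin(np.radians(taz)),-np.cos(np.radians(tilt))])
    for h in (-20,-35,-50):
        hd=np.array([np.cos(np.radians(h)),np.sin(np.radians(h)),0])
        # tool x with horizontal heading h, perpendicular to z
        x=hd+np.array([0,0,-(hd@z)/z[2]]); x/=np.linalg.norm(x); N=np.c_[x,np.cross(z,x),z]
        print(tilt,taz,h,[(g,round(clear(N,np.array([0,0,15.])-hd*(9+np.sqrt(784-g*g/4)),(0,0)),1)) for g in (33,44)],N[2,1].round(2))
```

```text
[480.6  18.1  34.6] heading -52.3 z [ 0.356 -0.057 -0.933] tooly_z -0.237 [0.3 0.2 1.4]
[-0.008  0.234  2.127 -0.134  0.419  2.554]
21 -10 -20 [(33, np.float64(12.6)), (44, np.float64(7.3))] -0.06
21 -10 -35 [(33, np.float64(10.3)), (44, np.float64(5.0))] -0.14
21 -10 -50 [(33, np.float64(5.7)), (44, np.float64(0.5))] -0.22
21 0 -20 [(33, np.float64(11.2)), (44, np.float64(6.0))] -0.12
21 0 -35 [(33, np.float64(7.6)), (44, np.float64(2.3))] -0.2
21 0 -50 [(33, np.float64(1.6)), (44, np.float64(-3.7))] -0.27
30 -10 -20 [(33, np.float64(28.1)), (44, np.float64(22.8))] -0.08
30 -10 -35 [(33, np.float64(25.3)), (44, np.float64(20.0))] -0.19
30 -10 -50 [(33, np.float64(19.8)), (44, np.float64(14.5))] -0.29
30 0 -20 [(33, np.float64(26.5)), (44, np.float64(21.3))] -0.15
30 0 -35 [(33, np.float64(22.0)), (44, np.float64(16.7))] -0.26
30 0 -50 [(33, np.float64(14.3)), (44, np.float64(9.0))] -0.36
36 -10 -20 [(33, np.float64(38.3)), (44, np.float64(33.0))] -0.08
36 -10 -35 [(33, np.float64(35.4)), (44, np.float64(30.2))] -0.21
36 -10 -50 [(33, np.float64(29.7)), (44, np.float64(24.5))] -0.33
36 0 -20 [(33, np.float64(36.7)), (44, np.float64(31.4))] -0.17
36 0 -35 [(33, np.float64(32.0)), (44, np.float64(26.8))] -0.29
36 0 -50 [(33, np.float64(23.8)), (44, np.float64(18.6))] -0.41
```

Call:
arm_command(
  plan=[
    [-0.3, -0.01, 0, -0.03, 0],
    [-0.3, 0, 0, 0, 0],
  ],
)

```text
clock: 9.22
eef_pos: [464.9, 26.2, 63.4]
eef_rot: [-2.886, -0.276, -0.911]
wrist_force: [0.4, -0.5, 0.4]
finger_gap: 32.7
finger_force: 0.0
```

```bash
python3 m.py; python3 -c "from h import *;print(manip.read_state()['joints'].round(3))"
```

```text
[464.9  26.2  63.4] heading -52.2 z [ 0.361 -0.053 -0.931] tooly_z -0.243 [ 0.4 -0.5  0.4]
[ 0.011  0.138  2.154 -0.122  0.484  2.554]
```

Joint 6 reached its limit, which made the lean drift. The cradle is symmetric, so I'll rise, make a half turn the other way and re-lean.

Run:
```python
from m import *
print(shift(M,p,(480,20,340)))
N=M@R.from_euler('z',-3.1416).as_matrix(); print(shift(N,(480,20,340),(690,-400,340)), (N.T@[0,0,1]).round(2),(N.T@[np.cos(.52),-np.sin(.52),0]).round(2))
```

```text
[464.9  26.2  63.4] heading -52.2 z [ 0.361 -0.053 -0.931] tooly_z -0.243 [ 0.4 -0.5  0.4]
[  88.8  -74.2 -251.8]
[-443.2 -120.4   98. ] [-0.27  0.24 -0.93] [-0.89  0.3   0.34]
```

Call:
arm_command(
  plan=[
    [-0.3, 0, 0, -0.05, -0.1],
    [-0.3, 0.01, -0.01, -0.05, -0.1],
    [-0.3, 0.02, -0.02, -0.05, 0],
    [-0.3, 0.02, -0.02, -0.05, 0],
    [-0.3, 0.02, -0.02, -0.05, 0],
  ],
)

```text
clock: 9.85
eef_pos: [467.1, 49.9, 331.4]
eef_rot: [-2.948, -0.319, -0.706]
wrist_force: [0.6, 0.6, -1.0]
finger_gap: 32.9
finger_force: 0.0
```

Call:
arm_command(
  plan=[
    [-0.3, 0, 0, 0, -0.1745],
    [-0.3, 0, 0, 0, -0.1745],
    [-0.3, 0, 0, 0, -0.1745],
    [-0.3, 0, 0, 0, -0.1745],
    [-0.3, 0, 0, 0, -0.1745],
    [-0.3, 0, 0, 0, -0.1745],
    [-0.3, 0, 0, 0, -0.1745],
    [-0.3, 0, 0, 0, -0.1745],
    [-0.3, 0, 0, 0, -0.1745],
    [-0.3, 0, 0, 0, -0.1745],
    [-0.3, 0, 0, 0, -0.1745],
    [-0.3, 0, 0, 0, -0.1745],
    [-0.3, 0, 0, 0, -0.1745],
    [-0.3, 0, 0, 0, -0.1745],
    [-0.3, 0, 0, 0, -0.1745],
    [-0.3, 0, 0, 0, -0.1745],
    [-0.3, 0, 0, 0, 0],
  ],
)

```text
clock: 11.98
eef_pos: [467.2, 49.7, 329.1]
eef_rot: [2.851, 0.233, 2.082]
wrist_force: [0.6, -0.5, 0.7]
finger_gap: 32.8
finger_force: 0.0
```

Run:
```python
from m import *
print(s["joints"].round(3))
print(shift(M,p,(660,-450,340)), (M.T@[0,0,1]).round(2),"out",(M.T@[np.cos(.6),-np.sin(.6),0]).round(2))
```

```text
[467.2  49.7 329.1] heading 119.3 z [ 0.358 -0.053 -0.932] tooly_z 0.279 [ 0.6 -0.5  0.7]
[ 0.074 -0.17   1.779 -0.086  1.172 -0.453]
[-518.3 -105.1   85.4] [-0.23  0.28 -0.93] out [-0.87  0.37  0.33]
```

Call:
arm_command(
  plan=[
    [-0.3, -0.05, -0.01, 0.008, 0],
    [-0.3, -0.05, -0.01, 0.008, 0],
    [-0.3, -0.05, -0.01, 0.008, 0],
    [-0.3, -0.05, -0.01, 0.008, 0],
    [-0.3, -0.05, -0.01, 0.008, 0],
    [-0.3, -0.05, -0.01, 0.008, 0],
    [-0.3, -0.05, -0.01, 0.008, 0],
    [-0.3, -0.05, -0.01, 0.008, 0],
    [-0.3, -0.05, -0.01, 0.008, 0],
    [-0.3, -0.05, -0.01, 0.008, 0],
    [-0.3, -0.05, 0.01, 0, 0],
    [-0.3, -0.05, 0.01, 0, 0],
    [-0.3, -0.05, 0.01, 0, 0],
    [-0.3, -0.05, 0.01, 0, 0],
  ],
)

```text
clock: 13.72
eef_pos: [707.3, -513.3, 352.1]
eef_rot: [2.825, 0.277, 2.063]
wrist_force: [0.2, 0.3, -0.7]
finger_gap: 33.2
finger_force: 0.0
```

Run:
```python
from m import *
print(s["joints"].round(3))
print((M.T@[0,0,1]).round(2),"out",(M.T@[np.cos(.6),-np.sin(.6),0]).round(2))
```

```text
[ 707.3 -513.3  352.1] heading 118.2 z [ 0.397 -0.082 -0.914] tooly_z 0.3 [ 0.2  0.3 -0.7]
[-0.733  0.947  0.238  0.207  1.59  -1.228]
[-0.27  0.3  -0.91] out [-0.85  0.36  0.37]
```

Call:
arm_command(
  plan=[
    [-0.3, -0.045, 0.02, 0.01, 0],
    [-0.3, -0.045, 0.02, 0.01, 0],
    [-0.3, -0.045, 0.02, 0.01, 0],
    [-0.3, -0.045, 0.02, 0.01, 0],
    [-0.3, -0.045, 0.02, 0.01, 0],
    [-0.3, -0.045, 0.02, 0.01, 0],
  ],
)

```text
clock: 14.48
eef_pos: [766.0, -540.8, 335.5]
eef_rot: [2.731, 0.439, 2.003]
wrist_force: [-0.2, -0.8, 0.4]
finger_gap: 32.7
finger_force: 0.0
```

Run:
```python
from m import *
print(s["joints"].round(3))
print((M.T@[0,0,1]).round(2),"out",(M.T@[np.cos(.6),-np.sin(.6),0]).round(2))
print("back to (560,-300,350)",shift(M,p,(560,-300,350)))
```

```text
[ 766.  -540.8  335.5] heading 114.8 z [ 0.526 -0.187 -0.83 ] tooly_z 0.361 [-0.2 -0.8  0.4]
[-0.712  0.999  0.235  0.208  1.353 -1.224]
[-0.43  0.36 -0.83] out [-0.78  0.32  0.54]
back to (560,-300,350) [ 269.9  -22.2 -165.3]
```

The lean is now 34° at azimuth −20°. I'll turn to a heading of about −42° and travel back.

Call:
arm_command(
  plan=[
    [-0.3, 0.04, 0, -0.02, -0.1],
    [-0.3, 0.04, 0, -0.02, -0.1],
    [-0.3, 0.04, 0, -0.025, -0.1],
    [-0.3, 0.04, 0, -0.025, -0.1],
    [-0.3, 0.04, 0, -0.025, 0],
    [-0.3, 0.04, 0, -0.025, 0],
  ],
)

```text
clock: 15.22
eef_pos: [585.4, -367.9, 339.5]
eef_rot: [2.909, 0.549, 2.376]
wrist_force: [1.7, -0.1, 1.0]
finger_gap: 33.1
finger_force: 0.0
```

Run:
```python
from m import *
print(s["joints"].round(3),(M.T@[0,0,1]).round(3))
print(shift(M,p,(478,48,300)))
```

```text
[ 585.4 -367.9  339.5] heading 136.1 z [ 0.525 -0.186 -0.83 ] tooly_z 0.196 [ 1.7 -0.1  1. ]
[-0.689  0.238  1.396  0.235  0.958 -1.642] [-0.522  0.196 -0.83 ]
[ 332.5  255.6 -100.9]
```

Call:
arm_command(
  plan=[
    [-0.3, 0.037, 0.0284, -0.0112, 0],
    [-0.3, 0.037, 0.0284, -0.0112, 0],
    [-0.3, 0.037, 0.0284, -0.0112, 0],
    [-0.3, 0.037, 0.0284, -0.0112, 0],
    [-0.3, 0.037, 0.0284, -0.0112, 0],
    [-0.3, 0.037, 0.0284, -0.0112, 0],
    [-0.3, 0.037, 0.0284, -0.0112, 0],
    [-0.3, 0.037, 0.0284, -0.0112, 0],
    [-0.3, 0.037, 0.0284, -0.0112, 0],
    [-0.3, 0.025, -0.0094, 0.04, 0],
    [-0.3, 0.025, -0.0094, 0.04, 0],
    [-0.3, 0.025, -0.0094, 0.04, 0],
    [-0.3, 0.025, -0.0094, 0.04, 0],
    [-0.3, 0.025, -0.0094, 0.04, 0],
    [-0.3, 0, 0, 0, 0],
  ],
)

```text
clock: 17.1
eef_pos: [477.2, 47.7, 56.9]
eef_rot: [2.914, 0.543, 2.379]
wrist_force: [-0.5, 0.8, 0.7]
finger_gap: 33.2
finger_force: 0.0
```

```bash
cat > m2.py <<'E'
from m import *
print(s["joints"].round(3))
S=np.array([526.4,-9,14])
h=-M[:,0]*[1,1,0]; h/=np.linalg.norm(h)
for k in (70,31,26): print(k,(S-k*h).round(1),shift(M,p,S-k*h),"clear",clear(M,S-k*h,S).round(1))
d=np.array([np.cos(np.radians(-57)),np.sin(np.radians(-57)),0])
print("10mm fwd",(M.T@h*10).round(2),"10mm along d",(M.T@d*10).round(2),"x",(M.T@[10,0,0]).round(2),"up",(M.T@[0,0,10]).round(2))
E
python3 m2.py
```

```text
[477.2  47.7  56.9] heading 136.3 z [ 0.52  -0.184 -0.834] tooly_z 0.194 [-0.5  0.8  0.7]
[ 0.177  0.176  2.218 -0.903  0.355  0.103]
70 [475.8  39.3  14. ] [ 18.1 -15.7  36.6] clear 69.5
31 [504.   12.4  14. ] [-15.3 -20.3  56.2] clear 30.7
26 [507.6   9.   14. ] [-19.6 -20.9  58.7] clear 25.8
10mm fwd [-8.56 -1.17  5.03] 10mm along d [-8.33 -3.38  4.37] x [-6.19  5.88  5.2 ] up [-5.16  1.94 -8.34]
```

Call:
arm_command(
  plan=[
    [-0.3, 0.009, -0.008, 0.018, 0],
    [-0.3, 0.009, -0.008, 0.018, 0],
    [-0.3, -0.0086, -0.0012, 0.005, 0],
    [-0.3, -0.0086, -0.0012, 0.005, 0],
    [-0.3, -0.0086, -0.0012, 0.005, 0],
    [-0.3, 0, 0, 0, 0],
  ],
)

```text
clock: 17.85
eef_pos: [502.1, 17.6, 28.6]
eef_rot: [2.917, 0.53, 2.381]
wrist_force: [-0.9, 0.3, -1.2]
finger_gap: 32.9
finger_force: 0.0
```

```bash
python3 m2.py; python3 -c "
from h import *
C=[cam('scene'),cam('side')]
print([*map(lambda a:(a[0],a[1],a[3]),screws(C))])
c=C[1];cv2.imwrite('pics/b.png',cv2.resize(c['img'][60:300,120:420],(750,600),interpolation=cv2.INTER_CUBIC))"
```

```text
[502.1  17.6  28.6] heading 136.4 z [ 0.511 -0.178 -0.841] tooly_z 0.192 [-0.9  0.3 -1.2]
[ 0.08   0.28   2.179 -0.978  0.267  0.109]
70 [475.7  39.2  14. ] [36.7 -1.5 -5.1] clear 68.3
31 [503.9  12.4  14. ] [ 3.1 -5.9 14.1] clear 29.5
26 [507.6   8.9  14. ] [-1.2 -6.4 16.6] clear 24.6
10mm fwd [-8.63 -1.13  4.93] 10mm along d [-8.39 -3.36  4.28] x [-6.25  5.9   5.11] up [-5.06  1.92 -8.41]
[(2868, array([455.4,  34.8]), array([121., 180., 125.])), (989, array([526.4,  -8.7]), array([ 40.,  40., 125.])), (1012, array([678.9, -24.1]), array([ 39.,  37., 125.])), (980, array([679. ,  69.9]), array([ 39.,  37., 125.]))]
```

View pics/b.png

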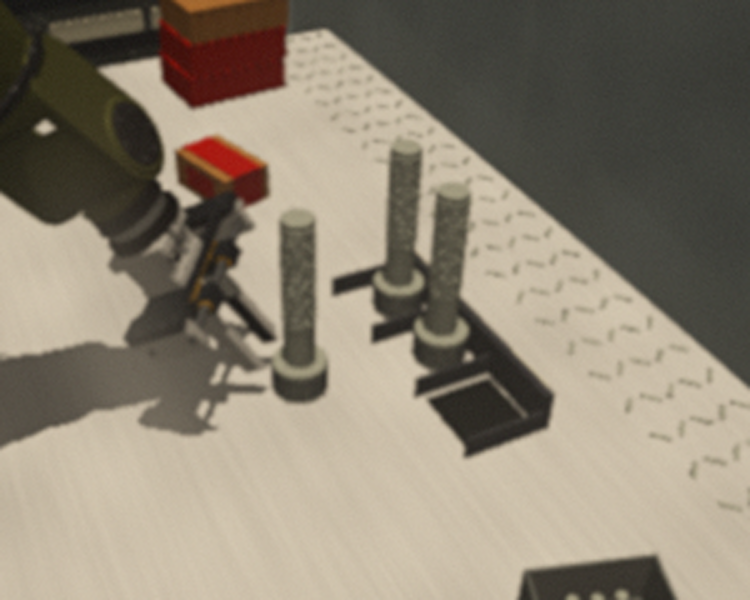

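The screw stands untouched at (526.4, −8.7), fingers just behind the head at crop (270,345). The wrist is near singular (j5 small), so I go slowly.

Call:
arm_command(
  plan=[
    [-0.3, 0.002, -0.0013, 0.003, 0],
    [-0.3, 0.002, -0.0013, 0.003, 0],
    [-0.3, 0.002, -0.0013, 0.003, 0],
    [-0.3, 0.0015, -0.0013, 0.003, 0],
    [-0.3, 0, 0, 0, 0],
  ],
)

```text
clock: 18.58
eef_pos: [500.3, 16.3, 15.9]
eef_rot: [2.921, 0.522, 2.384]
wrist_force: [-0.5, 0.2, -0.7]
finger_gap: 32.9
finger_force: 0.0
```

```bash
python3 m2.py
```

```text
[500.3  16.3  15.9] heading 136.6 z [ 0.504 -0.175 -0.846] tooly_z 0.19 [-0.5  0.2 -0.7]
[ 0.074  0.308  2.181 -1.041  0.248  0.171]
70 [475.5  39.1  14. ] [ 30.1   2.9 -14.9] clear 67.4
31 [503.9  12.3  14. ] [-3.7 -1.4  4.1] clear 28.6
26 [507.5   8.9  14. ] [-8.  -1.9  6.5] clear 23.7
10mm fwd [-8.67 -1.09  4.86] 10mm along d [-8.43 -3.36  4.21] x [-6.3   5.91  5.04] up [-4.98  1.9  -8.46]
```

Call:
arm_command(
  plan=[
    [-0.3, -0.0026, -0.0003, 0.0015, 0],
    [-0.3, -0.0026, -0.0003, 0.0015, 0],
    [-0.3, -0.0034, -0.0013, 0.0017, 0],
    [-0.3, -0.0034, -0.0013, 0.0017, 0],
    [-0.3, -0.0034, -0.0013, 0.0017, 0],
    [-0.3, -0.0034, -0.0013, 0.0017, 0],
    [-0.3, 0, 0, 0, 0],
  ],
)

```text
clock: 19.45
eef_pos: [513.8, -1.4, 16.1]
eef_rot: [2.92, 0.522, 2.383]
wrist_force: [-0.5, 0.0, -0.1]
finger_gap: 33.3
finger_force: 0.2
```

```bash
sed -i 's/^S=.*/R0=screws([cam("scene"),cam("side")]); R0=[a for a in R0 if abs(a[3][0]-38)<12]; print([(a[0],*a[1],*a[3]) for a in R0]); a=min(R0,key=lambda a:a[1][0]+a[1][1])[1]; S=np.array([*a,14]); print("S",S,"rel dist",np.hypot(*(S-p)[:2]).round(1),"dir",np.degrees(np.arctan2(*(S-p)[1::-1])).round(1))/' m2.py; python3 m2.py
```

```text
[513.8  -1.4  16.1] heading 136.6 z [ 0.504 -0.175 -0.846] tooly_z 0.19 [-0.5  0.  -0.1]
[ 0.025  0.326  2.154 -0.98   0.228  0.07 ]
[(985, np.float64(536.5), np.float64(-18.2), np.float64(38.0), np.float64(37.0), np.float64(125.0)), (1011, np.float64(678.9), np.float64(-24.1), np.float64(41.0), np.float64(38.0), np.float64(125.0)), (979, np.float64(679.0), np.float64(69.9), np.float64(39.0), np.float64(38.0), np.float64(125.0))]
S [536.5 -18.2  14. ] rel dist 28.2 dir -36.6
70 [485.7  29.9  14. ] [ 37.4   7.5 -17.9] clear 67.4
31 [514.    3.1  14. ] [3.6 3.2 1.1] clear 28.7
26 [ 5.176e+02 -3.000e-01  1.400e+01] [-0.7  2.7  3.5] clear 23.7
10mm fwd [-8.67 -1.09  4.86] 10mm along d [-8.43 -3.35  4.21] x [-6.29  5.92  5.04] up [-4.99  1.9  -8.46]
```

The screw slides upright and sits in the cradle. Continuing.

Call:
arm_command(
  plan=[
    [-0.3, -0.0042, -0.0018, 0.0021, 0],
    [-0.3, -0.0042, -0.0018, 0.0021, 0],
    [-0.3, -0.0042, -0.0018, 0.0021, 0],
    [-0.3, -0.0042, -0.0018, 0.0021, 0],
    [-0.3, -0.0042, -0.0018, 0.0021, 0],
    [-0.3, -0.0042, -0.0018, 0.0021, 0],
    [-0.3, -0.0042, -0.0018, 0.0021, 0],
    [-0.3, -0.0042, -0.0018, 0.0021, 0],
    [-0.3, -0.0042, -0.0018, 0.0021, 0],
    [-0.3, -0.0042, -0.0018, 0.0021, 0],
    [-0.3, 0, 0, 0, 0],
  ],
)

```text
clock: 20.92
eef_pos: [540.2, -44.3, 15.8]
eef_rot: [2.921, 0.522, 2.383]
wrist_force: [0.7, 0.4, -0.3]
finger_gap: 32.7
finger_force: 0.2
```

```bash
python3 m2.py
```

```text
[540.2 -44.3  15.8] heading 136.5 z [ 0.504 -0.175 -0.846] tooly_z 0.19 [ 0.7  0.4 -0.3]
[-0.083  0.365  2.093 -0.783  0.19  -0.218]
[(982, np.float64(563.0), np.float64(-61.1), np.float64(39.0), np.float64(39.0), np.float64(125.0)), (1010, np.float64(678.9), np.float64(-24.1), np.float64(39.0), np.float64(39.0), np.float64(125.0)), (983, np.float64(679.0), np.float64(69.9), np.float64(38.0), np.float64(40.0), np.float64(125.0))]
S [563.  -61.1  14. ] rel dist 28.3 dir -36.4
70 [512.2 -13.   14. ] [ 37.2   7.6 -18.1] clear 67.4
31 [540.5 -39.8  14. ] [3.4 3.4 0.9] clear 28.6
26 [544.1 -43.2  14. ] [-0.9  2.8  3.3] clear 23.7
10mm fwd [-8.67 -1.09  4.86] 10mm along d [-8.43 -3.35  4.21] x [-6.29  5.92  5.04] up [-4.99  1.9  -8.46]
```

Call:
arm_command(
  plan=[
    [-0.3, -0.0041, -0.002, 0.002, 0],
    [-0.3, -0.0041, -0.002, 0.002, 0],
    [-0.3, -0.0041, -0.0021, 0.002, 0],
    [-0.3, -0.0041, -0.002, 0.002, 0],
    [-0.3, -0.0041, -0.0021, 0.002, 0],
    [-0.3, -0.0041, -0.002, 0.002, 0],
    [-0.3, -0.0041, -0.0021, 0.002, 0],
    [-0.3, -0.0041, -0.002, 0.002, 0],
    [-0.3, -0.0041, -0.0021, 0.002, 0],
    [-0.3, -0.0041, -0.002, 0.002, 0],
    [-0.3, -0.0041, -0.0021, 0.002, 0],
    [-0.3, -0.0041, -0.002, 0.002, 0],
    [-0.3, -0.0041, -0.0021, 0.002, 0],
    [-0.3, 0, 0, 0, 0],
  ],
)

```text
clock: 22.78
eef_pos: [571.1, -101.5, 15.4]
eef_rot: [2.92, 0.522, 2.383]
wrist_force: [0.4, 1.2, 0.8]
finger_gap: 33.0
finger_force: 0.2
```

```bash
cat >> m2.py <<'E'
L=np.array([683,-118.5]); ux=np.array([1,.02])
print("lateral err in lane",((S[1]-L[1])-.02*(S[0]-L[0])).round(1),"to go x",(L[0]-S[0]).round(1))
for f in (-.6,-.75,-.9):
    N=M@R.from_euler('z',f).as_matrix(); h=-N[:,0]*[1,1,0]; h/=np.linalg.norm(h)
    t=np.array([683,-118.5,14])-30*h; print(f,"lead",np.degrees(np.arctan2(h[1],h[0])).round(),"tcp end",t.round(),"tgt",clear(N,t,L).round(),"b",clear(N,t,(679,-24)).round(),"tyz",N[2,1].round(2))
E
python3 m2.py
```

```text
[ 571.1 -101.5   15.4] heading 136.5 z [ 0.504 -0.175 -0.846] tooly_z 0.19 [0.4 1.2 0.8]
[-0.207  0.421  2.004 -0.408  0.172 -0.696]
[(883, np.float64(594.1), np.float64(-118.0), np.float64(39.0), np.float64(38.0), np.float64(125.0)), (884, np.float64(678.7), np.float64(-24.1), np.float64(38.0), np.float64(39.0), np.float64(125.0)), (966, np.float64(679.2), np.float64(69.8), np.float64(39.0), np.float64(38.0), np.float64(125.0))]
S [ 594.1 -118.    14. ] rel dist 28.3 dir -35.7
70 [543.3 -69.9  14. ] [ 37.    8.  -18.4] clear 67.4
31 [571.6 -96.7  14. ] [3.2 3.8 0.5] clear 28.7
26 [ 575.2 -100.1   14. ] [-1.1  3.2  3. ] clear 23.7
10mm fwd [-8.67 -1.09  4.86] 10mm along d [-8.43 -3.35  4.21] x [-6.29  5.92  5.04] up [-4.99  1.9  -8.46]
lateral err in lane 2.3 to go x 88.9
-0.6 lead -3.0 tcp end [ 653. -117.   14.] tgt 29.0 b 13.0 tyz -0.12
-0.75 lead 6.0 tcp end [ 653. -122.   14.] tgt 27.0 b 23.0 tyz -0.2
-0.9 lead 16.0 tcp end [ 654. -127.   14.] tgt 24.0 b 32.0 tyz -0.27
```

Call:
arm_command(
  plan=[
    [-0.3, 0.009, 0.0011, -0.005, 0],
    [-0.3, 0.009, 0.0011, -0.005, 0],
    [-0.3, 0.009, 0.0011, -0.005, 0],
    [-0.3, 0.009, 0.0011, -0.005, 0],
    [-0.3, 0, 0, 0, -0.13],
    [-0.3, 0, 0, 0, -0.13],
    [-0.3, 0, 0, 0, -0.13],
    [-0.3, 0, 0, 0, -0.13],
    [-0.3, 0, 0, 0, -0.13],
    [-0.3, 0, 0, 0, 0],
  ],
)

```text
clock: 24.12
eef_pos: [540.7, -72.7, 15.1]
eef_rot: [-2.966, 0.537, 3.141]
wrist_force: [-0.2, -0.6, -0.4]
finger_gap: 32.9
finger_force: 0.0
```

```bash
python3 m2.py | head -5
python3 - <<'E'
from m import *
print("to behind",shift(M,p,(534,-118.5,14)),"x10",(M.T@[10,.2,0]).round(2))
E
```

```text
[540.7 -72.7  15.1] heading 179.9 z [ 0.504 -0.175 -0.846] tooly_z -0.15 [-0.2 -0.6 -0.4]
[-0.153  0.368  2.09  -0.648  0.16  -1.059]
[(881, np.float64(594.1), np.float64(-118.0), np.float64(41.0), np.float64(38.0), np.float64(124.0)), (890, np.float64(678.9), np.float64(-24.0), np.float64(40.0), np.float64(38.0), np.float64(125.0)), (968, np.float64(679.0), np.float64(69.7), np.float64(39.0), np.float64(38.0), np.float64(125.0))]
S [ 594.1 -118.    14. ] rel dist 70.0 dir -40.4
70 [ 524.1 -117.9   14. ] [ 14.8 -45.9   0.5] clear 68.7
[540.8 -72.6  15.1] heading 179.8 z [ 0.504 -0.175 -0.846] tooly_z -0.149 [ 0.9  0.4 -0. ]
to behind [  6.2 -45.6   5.5] x10 [-8.59  1.12  5.  ]
```

Call:
arm_command(
  plan=[
    [-0.3, 0.001, -0.0078, 0.0009, 0],
    [-0.3, 0.001, -0.0078, 0.0009, 0],
    [-0.3, 0.001, -0.0078, 0.0009, 0],
    [-0.3, 0.001, -0.0078, 0.0009, 0],
    [-0.3, 0.001, -0.0078, 0.0009, 0],
    [-0.3, 0.001, -0.0078, 0.0009, 0],
    [-0.3, -0.0086, 0.0011, 0.005, 0],
    [-0.3, -0.0086, 0.0011, 0.005, 0],
    [-0.3, 0, 0, 0, 0],
  ],
)

```text
clock: 25.35
eef_pos: [555.0, -118.9, 14.5]
eef_rot: [-2.966, 0.538, -3.141]
wrist_force: [0.3, -0.2, -0.4]
finger_gap: 33.0
finger_force: 0.0
```

```bash
python3 m2.py | sed '5,7d'
python3 - <<'E'
from m import *
print("x10",(M.T@[10,.1,0]).round(2))
E
```

```text
[ 555.  -118.9   14.5] heading -180.0 z [ 0.504 -0.175 -0.846] tooly_z -0.15 [ 0.3 -0.2 -0.4]
[-0.256  0.401  2.039 -0.29   0.145 -1.503]
[(883, np.float64(594.1), np.float64(-118.0), np.float64(39.0), np.float64(38.0), np.float64(125.0)), (882, np.float64(678.7), np.float64(-24.1), np.float64(38.0), np.float64(38.0), np.float64(125.0)), (965, np.float64(679.1), np.float64(69.8), np.float64(38.0), np.float64(38.0), np.float64(125.0))]
S [ 594.1 -118.    14. ] rel dist 39.1 dir 1.3
10mm fwd [-8.59  0.9   5.04] 10mm along d [-4.68 -7.77  4.21] x [-8.59  0.89  5.04] up [-5.12 -1.5  -8.46]
lateral err in lane 2.3 to go x 88.9
-0.6 lead 36.0 tcp end [ 659. -136.   14.] tgt 12.0 b 51.0 tyz -0.41
-0.75 lead 44.0 tcp end [ 662. -139.   14.] tgt 6.0 b 58.0 tyz -0.46
-0.9 lead 52.0 tcp end [ 665. -142.   14.] tgt -2.0 b 62.0 tyz -0.49
[ 554.2 -118.9   14.3] heading -180.0 z [ 0.504 -0.175 -0.846] tooly_z -0.15 [-0.6  0.2 -0.3]
x10 [-8.59  0.99  5.02]
```

Call:
arm_command(
  plan=[
    [-0.3, -0.0043, 0.0005, 0.0025, 0],
    [-0.3, -0.0043, 0.0005, 0.0025, 0],
    [-0.3, -0.0043, 0.0005, 0.0025, 0],
    [-0.3, -0.0043, 0.0005, 0.0025, 0],
    [-0.3, -0.0043, 0.0005, 0.0025, 0],
    [-0.3, -0.0043, 0.0005, 0.0025, 0],
    [-0.3, -0.0043, 0.0005, 0.0025, 0],
    [-0.3, -0.0043, 0.0005, 0.0025, 0],
    [-0.3, -0.0043, 0.0005, 0.0025, 0],
    [-0.3, -0.0043, 0.0005, 0.0025, 0],
    [-0.3, -0.0043, 0.0005, 0.0025, 0],
    [-0.3, -0.0043, 0.0005, 0.0025, 0],
    [-0.3, -0.0043, 0.0005, 0.0025, 0],
    [-0.3, -0.0043, 0.0005, 0.0025, 0],
    [-0.3, 0, 0, 0, 0],
  ],
)

```text
clock: 27.32
eef_pos: [624.6, -118.5, 14.8]
eef_rot: [-2.966, 0.538, -3.141]
wrist_force: [0.4, -0.0, 0.2]
finger_gap: 33.0
finger_force: 0.1
```

```bash
python3 m2.py | sed '5,7d'; python3 -c "
from h import *
c=cam('side');cv2.imwrite('pics/c.png',cv2.resize(c['img'][80:280,200:450],(750,600),interpolation=cv2.INTER_CUBIC))
M=Rt();p=manip.read_state()['eef_pos'];print('b',clear(M,p,(679,-24)))"
```

```text
[ 624.6 -118.5   14.8] heading -180.0 z [ 0.504 -0.175 -0.846] tooly_z -0.15 [ 0.4 -0.   0.2]
[-0.219  0.51   1.854 -0.278  0.225 -1.488]
[(1064, np.float64(654.1), np.float64(-119.2), np.float64(40.0), np.float64(39.0), np.float64(125.0)), (994, np.float64(678.8), np.float64(-24.0), np.float64(39.0), np.float64(38.0), np.float64(125.0)), (982, np.float64(679.0), np.float64(69.9), np.float64(38.0), np.float64(38.0), np.float64(125.0))]
S [ 654.1 -119.2   14. ] rel dist 29.5 dir -1.4
10mm fwd [-8.59  0.9   5.04] 10mm along d [-4.68 -7.77  4.21] x [-8.59  0.89  5.04] up [-5.12 -1.5  -8.46]
lateral err in lane -0.1 to go x 28.9
-0.6 lead 36.0 tcp end [ 659. -136.   14.] tgt 12.0 b 51.0 tyz -0.41
-0.75 lead 44.0 tcp end [ 662. -139.   14.] tgt 6.0 b 58.0 tyz -0.46
-0.9 lead 52.0 tcp end [ 665. -142.   14.] tgt -2.0 b 62.0 tyz -0.49
b 44.90886265635604
```

View pics/c.png

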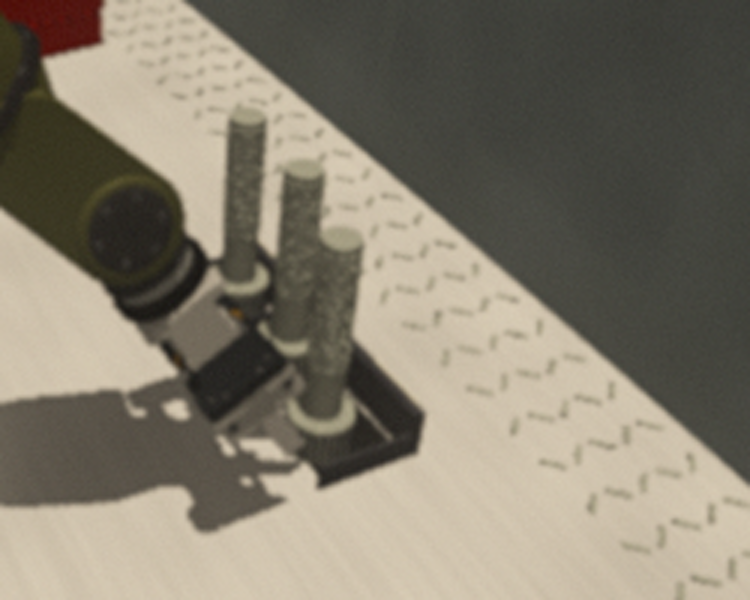

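The screw stands upright in the lane at (325,400) in the crop, centred, with 29 mm to go.

Call:
arm_command(
  plan=[
    [-0.3, -0.0034, 0.0004, 0.002, 0],
    [-0.3, -0.0034, 0.0004, 0.002, 0],
    [-0.3, -0.0034, 0.0004, 0.002, 0],
    [-0.3, -0.0034, 0.0004, 0.002, 0],
    [-0.3, -0.0034, 0.0004, 0.002, 0],
    [-0.3, -0.0017, 0.0002, 0.001, 0],
    [-0.3, -0.0017, 0.0002, 0.001, 0],
    [-0.3, -0.0017, 0.0002, 0.001, 0],
    [-0.3, 0, 0, 0, 0],
  ],
)

```text
clock: 28.6
eef_pos: [650.1, -118.2, 14.6]
eef_rot: [-2.966, 0.538, 3.142]
wrist_force: [-1.4, 1.5, 0.4]
finger_gap: 32.8
finger_force: 0.6
```

```bash
python3 m2.py | sed '5,7d'
```

```text
[ 650.1 -118.2   14.6] heading 180.0 z [ 0.504 -0.175 -0.846] tooly_z -0.15 [-1.4  1.5  0.4]
[-0.208  0.552  1.783 -0.268  0.257 -1.49 ]
[(1052, np.float64(679.1), np.float64(-119.1), np.float64(39.0), np.float64(38.0), np.float64(125.0)), (1006, np.float64(678.8), np.float64(-24.1), np.float64(39.0), np.float64(38.0), np.float64(125.0)), (929, np.float64(679.1), np.float64(69.9), np.float64(39.0), np.float64(38.0), np.float64(125.0))]
S [ 679.1 -119.1   14. ] rel dist 29.0 dir -1.8
10mm fwd [-8.59  0.9   5.04] 10mm along d [-4.68 -7.77  4.21] x [-8.59  0.9   5.04] up [-5.12 -1.5  -8.46]
lateral err in lane -0.5 to go x 3.9
-0.6 lead 36.0 tcp end [ 659. -136.   14.] tgt 12.0 b 51.0 tyz -0.41
-0.75 lead 44.0 tcp end [ 662. -139.   14.] tgt 6.0 b 58.0 tyz -0.46
-0.9 lead 52.0 tcp end [ 665. -142.   14.] tgt -2.0 b 62.0 tyz -0.49
```

Call:
arm_command(
  plan=[
    [-0.3, -0.0009, 0.0001, 0.0005, 0],
    [-0.3, -0.0009, 0.0001, 0.0005, 0],
    [-0.3, -0.0009, 0.0001, 0.0005, 0],
    [-0.3, 0, 0, 0, 0],
  ],
)

```text
clock: 29.2
eef_pos: [653.1, -118.2, 14.6]
eef_rot: [-2.966, 0.537, 3.142]
wrist_force: [-2.1, -0.6, 0.9]
finger_gap: 32.6
finger_force: 0.9
```

Call:
arm_command(
  plan=[
    [-0.3, -0.0009, 0.0001, 0.0005, 0],
    [-0.3, 0, 0, 0, 0],
  ],
)

```text
clock: 29.45
eef_pos: [654.0, -118.1, 14.6]
eef_rot: [-2.966, 0.537, 3.142]
wrist_force: [-2.6, 0.5, 1.1]
finger_gap: 32.8
finger_force: 1.3
```

Call:
arm_command(
  plan=[
    [-0.3, -0.0009, 0.0001, 0.0005, 0],
    [-0.3, 0, 0, 0, 0],
  ],
)

```text
clock: 29.7
eef_pos: [654.6, -118.2, 14.4]
eef_rot: [-2.966, 0.536, 3.141]
wrist_force: [-7.6, -0.3, 3.4]
finger_gap: 32.7
finger_force: 3.7
```

```bash
python3 m2.py | sed -n '1p;3,4p;9p'
```

```text
[ 654.6 -118.2   14.4] heading 180.0 z [ 0.503 -0.175 -0.847] tooly_z -0.15 [-7.6 -0.3  3.4]
[(985, np.float64(678.8), np.float64(-24.1), np.float64(39.0), np.float64(38.0), np.float64(125.0)), (888, np.float64(679.1), np.float64(69.9), np.float64(38.0), np.float64(38.0), np.float64(125.0)), (1046, np.float64(682.8), np.float64(-119.0), np.float64(39.0), np.float64(39.0), np.float64(125.0))]
S [ 682.8 -119.    14. ] rel dist 28.2 dir -1.7
lateral err in lane -0.5 to go x 0.2
```

The force jump and the position (682.8) confirm the head is against the rail. Now I back straight off and then rise.

Call:
arm_command(
  plan=[
    [-0.3, 0.001, -0.0001, -0.0006, 0],
    [-0.3, 0.0026, -0.0003, -0.0015, 0],
    [-0.3, 0.005, -0.0005, -0.003, 0],
    [-0.3, 0.009, -0.0009, -0.005, 0],
    [-0.3, 0.017, -0.0018, -0.01, 0],
    [-0.3, 0.026, -0.0027, -0.015, 0],
    [-0.3, 0.026, -0.0027, -0.015, 0],
    [-0.3, 0, -0.004, -0.03, 0],
    [-0.3, 0, -0.004, -0.03, 0],
    [-0.3, 0, -0.004, -0.03, 0],
    [-0.3, 0, 0, 0, 0],
  ],
)

```text
clock: 31.18
eef_pos: [508.2, -114.5, 93.7]
eef_rot: [-2.965, 0.541, -3.141]
wrist_force: [0.8, -0.2, -0.4]
finger_gap: 32.8
finger_force: 0.0
```

```bash
python3 m2.py | sed -n '1p;3,4p;9p';python3 -c "
from h import *
c=cam('side');cv2.imwrite('pics/d.png',cv2.resize(c['img'][80:350,120:450],(733,600),interpolation=cv2.INTER_CUBIC))"
```

```text
[ 508.2 -114.5   93.7] heading -180.0 z [ 0.507 -0.176 -0.844] tooly_z -0.151 [ 0.8 -0.2 -0.4]
[(1008, np.float64(679.0), np.float64(-24.0), np.float64(39.0), np.float64(38.0), np.float64(125.0)), (973, np.float64(679.1), np.float64(69.8), np.float64(40.0), np.float64(37.0), np.float64(124.0)), (1046, np.float64(682.9), np.float64(-119.1), np.float64(37.0), np.float64(37.0), np.float64(125.0))]
S [ 682.9 -119.1   14. ] rel dist 174.8 dir -1.5
lateral err in lane -0.6 to go x 0.1
```

View pics/d.png

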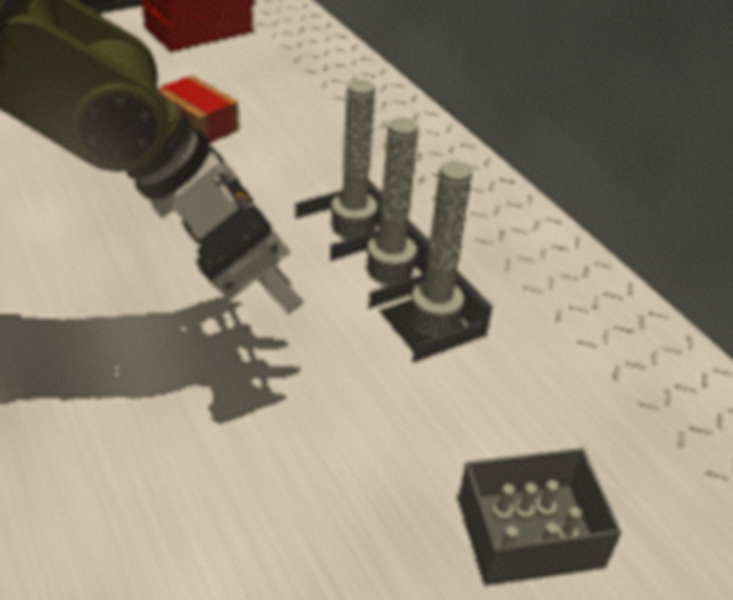

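The pushed screw stands upright against the rail at (440,300). The other two screws and the bin (540,515) have not moved, and the arm is clear.

```bash
python3 -c "
from cell import ticket
print(ticket.sign_off())"
```

```text
the job is handed in; nothing more can be done
None
```

The screw was slid upright, pushed low on its head, into the empty lane and stands against the back rail; the other two screws measured unmoved, the carton and bin were never touched, the arm is clear, and the job was handed in at about 31 s, though joints 4 and 6 read 0.001 and 0.004 rad past their rounded limits at times.

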